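Seat the rocking lid of the spice block

TASK

One of the four wooden lids on the spice block is not down in its well. Press gently on the rims of the lids with the fingertips until you find the one that rocks, then push that lid across with the fingers until it drops into its well and lies flat like the others. Do not lift any lid, leave the other three seated, and do not disturb the mill, jar and spoon.

Things in the scene. Friction and masses are not known exactly. Their poses are not given: they have to be found in the camera images.
- block: square laminated walnut spice block, 200 x 200 mm, 45 mm high, fixed to the table, standing at any yaw; four round wells bored in its top. Origin: centre of its underside; x and y along its sides, z up. Wells lie 46 mm from the centre along both x and y. The lid that is out stands 12 to 19 mm from its well, on the side towards the nearest corner of the block, where nothing else stands.
- lid_a: plain maple disc 68 mm across, 8 mm thick, with a round plug 28 mm across, 5 mm deep under its middle; 26 g, loose. Origin: centre of the disc's flat underside; z up. Home in well_a, the origin is level with the block's top. Standing on its plug beside that well it is 5 mm higher, and 1 to 4 N on the rim tips it 0.15 to 0.3 rad, till the rim meets the block; it may shift or stay leaning.
- well_a (a point): centre of the mouth of a well, at the level of the block's top (45 mm above the table); the well is 33 mm across and 24 mm deep, so a lid's plug has 2.5 mm play all round.
- lid_b: plain maple disc 68 mm across, 8 mm thick, with a round plug 28 mm across, 5 mm deep under its middle; 26 g, loose. Origin: centre of the disc's flat underside; z up. Home in well_b, the origin is level with the block's top. Standing on its plug beside that well it is 5 mm higher, and 1 to 4 N on the rim tips it 0.15 to 0.3 rad, till the rim meets the block; it may shift or stay leaning.
- well_b (a point): centre of the mouth of a well, at the level of the block's top (45 mm above the table); the well is 33 mm across and 24 mm deep, so a lid's plug has 2.5 mm play all round.
- lid_c: plain maple disc 68 mm across, 8 mm thick, with a round plug 28 mm across, 5 mm deep under its middle; 26 g, loose. Origin: centre of the disc's flat underside; z up. Home in well_c, the origin is level with the block's top. Standing on its plug beside that well it is 5 mm higher, and 1 to 4 N on the rim tips it 0.15 to 0.3 rad, till the rim meets the block; it may shift or stay leaning.
- well_c (a point): centre of the mouth of a well, at the level of the block's top (45 mm above the table); the well is 33 mm across and 24 mm deep, so a lid's plug has 2.5 mm play all round.
- lid_d: plain maple disc 68 mm across, 8 mm thick, with a round plug 28 mm across, 5 mm deep under its middle; 26 g, loose. Origin: centre of the disc's flat underside; z up. Home in well_d, the origin is level with the block's top. Standing on its plug beside that well it is 5 mm higher, and 1 to 4 N on the rim tips it 0.15 to 0.3 rad, till the rim meets the block; it may shift or stay leaning.
- well_d (a point): centre of the mouth of a well, at the level of the block's top (45 mm above the table); the well is 33 mm across and 24 mm deep, so a lid's plug has 2.5 mm play all round.
- mill: turned wooden pepper mill, 56 mm across, 150 mm tall, standing loose on the table beside the block; origin: centre of its foot, z up
- jar: glass jar with a steel cap, 68 mm across, 85 mm tall, standing loose on the table; origin: centre of its foot, z up
- spoon: wooden spoon 170 mm long, lying loose on the table; origin: on its underside near the middle, x along it towards the bowl
Not all that is in view belongs to the job. Leave any blue or turquoise look-alike of the lid_a alone.

How it is judged:
By the outcome, as a careful person would: the job done as asked, in the order asked, and still so for the second after the job is handed in, with the robot touching nothing.
It also fails if it takes over 48 s, if anything falls off the work surface, if the arm or the gripper's body presses on something with over 40 N, if the wrist force passes 120 N, or if a joint passes its speed limit or range.

ROBOT

A 6-joint arm with a two-finger parallel gripper is mounted at the origin on the work surface. World frame = base frame: x ahead of the robot, y to its left, z up, the work surface at z = 0. Lengths are in m, angles in rad, forces in N, time in s.
With the tool pointing down it reaches from about 0.325 to 0.775 m from the base axis. Payload 5.5 kg.
Tool frame: the origin (TCP) lies at the very end of the fingers, on their centre line; the grasp point (between the pads) lies 19 mm behind it; x points along the fingers, z is the direction in which the jaws open and shut, and the axes are right-handed (so a half turn about x gives the same grasp; the last joint's range is limited). The gripper opens to 85 mm and grips with 20 to 120 N. Pads are 22 mm wide; open, the fingers measure 114 mm over their backs; the gripper's body (76 mm by 85 mm) begins 54 mm behind the grasp point. The pads swing forward as they close: fully open they stand 13 mm farther back than shut.
Start: joints at [-1.397, 0.091, 1.231, -0, 1.82, -0.057], TCP at [0.137, -0.584, 0.231] pointing down, gripper open.
Joint ranges: [-2.87, 2.87], [-0.86, 2.18], [0.17, 2.46], [-1.51, 4.65], [0.06, 2.69], [-2.65, 2.65]. Speed limits (rad/s): [2.57, 2.57, 3.01, 3.14, 3.14, 3.14].

INTERFACE

Orientations are given as a rotation vector (axis times angle).
In Python, from workcell import sense, read_camera, camera_params, sign_off gives the robot as it stands.
- The arm moves only by the tool servo_tool, never from a script. Its argument "steps" is a list of rows, each an object with "offset": the shift along the tool's x, y, z in mm, a list of three; "twist": the turn, a rotation vector about the tool's x, y, z in degrees, a list of three; "hand": the closure, from 0 (fully open) to 1 (shut). In form: [{"offset": [x, y, z], "twist": [ax, ay, az], "hand": hand}, ...]. A call has 1 to 10 rows; each row is the pose to reach, as a shift and turn from the pose commanded when the call began, along the tool's axes at that moment; what a row does not reach only later rows make up. A row lasts 1/12 s, in which the tool goes at most 41.7 mm and 7.16 degrees, less where a joint would pass 70% of its speed; a pose out of reach is approached as far as the arm can. A call with a gripper value outside its range is refused whole. The fingers move at their own pace and stop on an object; "squeeze" is the grip in N (left out, the last holds). Time passes only in rows, so rows that repeat a pose let the fingers close. It gives the time, the measured TCP pose, the force and the opening at its end, in the units of the state.
- sense(): the state, without advancing time (a new reading comes with each control period).
- read_camera(name): name is "scene" or "top" or "wrist"; returns the picture (384x512x3 uint8, red, green, blue); there is no depth.
- camera_params(name): a dict with "mtx" (3x3 intrinsics, pixels), "world_from_camera" (4x4, takes a point from camera to world coordinates). Camera axes: x right, y up, looking along -z (the intrinsics and any distortion apply to the point x, -y, -z); pixel columns grow to the right and rows downward; lengths in m; the calibration is good to about 2 mm. A picture is of the moment at which its call begins: read the wrist's pose just before it. camera_params takes no time and is no camera call; for the wrist camera it gives the pose at the moment of the call.
- sign_off(): hands the job in, once; it reports no verdict.
The state is a dict: "time": time; "qpos": joint angles; "qvel": joint speeds; "joint_torque": joint torques, N m; "tool_pos": TCP position; "orientation": TCP orientation; "contact_force": force on the tool from outside, world axes, zero at the start; "torque": the same for the moment, N m; "gripper_width": opening from 0.0 (shut) to 1.0 (fully open).
Only numpy, scipy, OpenCV 4.12 (cv2) and the standard library are available. Lean on these libraries where they do the work, as an engineer would, in place of code of your own. Each camera call takes 0.05 s, during which the arm holds its last target.

## Working session

There is one attempt and no reset: what is moved stays moved. The work goes in short steps, Python scripts to look and compute and a tool call to move; the robot and the scene stay as the last step left them, time stands still between calls to the robot, and variables do not carry over. Pictures are saved under pics/ and viewed, and the job is handed in when it is done.

Besides the shell and the picture viewer there is one more tool, called as a command line: name --argument value ..., lists and objects as JSON in quotes. servo_tool: Moves the arm, as the interface text tells. Its arguments: {"type":"object","properties":{"steps":{"type":"array"},"squeeze":{"type":"number"}},"required":["steps"]}

```bash
mkdir -p pics; ls; python3 - <<'E'
from workcell import *
import cv2
s=sense();print(s)
for n in ("scene","top","wrist"):
    p=camera_params(n);print(n,p)
    cv2.imwrite(f"pics/{n}0.png",read_camera(n)[:,:,::-1])
E
```

```text
pics
{'time': 0.0, 'qpos': array([-1.39665531e+00,  9.18424240e-02,  1.23189894e+00, -2.57122913e-05,
        1.81978152e+00, -5.67156590e-02]), 'qvel': array([-7.79619187e-04,  4.32376017e-05,  1.07995064e-03,  2.16132355e-03,
       -2.94639325e-04, -1.14115750e-03]), 'joint_torque': array([-1.63468198e-03, -4.58735669e+01, -4.18022454e+01, -2.29578063e-04,
        1.18365046e-02,  2.71963768e-05]), 'tool_pos': array([ 0.13721881, -0.58380862,  0.23015333]), 'orientation': array([ 1.03875217,  1.31109404, -1.03664022]), 'contact_force': array([0.49639846, 0.35541744, 0.68020464]), 'torque': array([-0.05752199,  0.02313674,  0.0390096 ]), 'gripper_width': 1.0003310076554854}
scene {'mtx': array([[451.84412825,   0.        , 260.02646415],
       [  0.        , 451.84412825, 197.43476785],
       [  0.        ,   0.        ,   1.        ]]), 'world_from_camera': array([[ 0.83023437, -0.43505567,  0.34847877,  0.96674609],
       [ 0.55728962,  0.63461269, -0.53543908, -0.64180387],
       [ 0.01179677,  0.63874353,  0.76932928,  0.97324028],
       [ 0.        ,  0.        ,  0.     
[... 190 characters left out ...]
orld_from_camera': array([[-0.00329663,  0.99609146, -0.08826624,  0.46575295],
       [-0.99983178, -0.00169066,  0.01826318,  0.0024619 ],
       [ 0.01804257,  0.0883116 ,  0.99592948,  1.2045518 ],
       [ 0.        ,  0.        ,  0.        ,  1.        ]])}
wrist {'mtx': array([[292.99459655,   0.        , 255.8933245 ],
       [  0.        , 292.99459655, 191.33898619],
       [  0.        ,   0.        ,   1.        ]]), 'world_from_camera': array([[ 0.22912631,  0.92751677,  0.29531978,  0.21346282],
       [-0.97339333,  0.2191242 ,  0.06700756, -0.56592599],
       [-0.00256108, -0.3028155 ,  0.95304576,  0.37232503],
       [ 0.        ,  0.        ,  0.        ,  1.        ]])}
```

View pics/scene0.png

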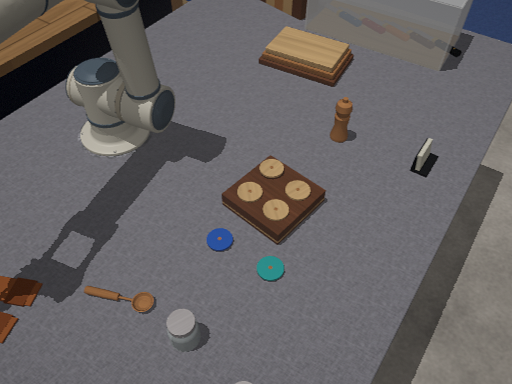

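View pics/top0.png

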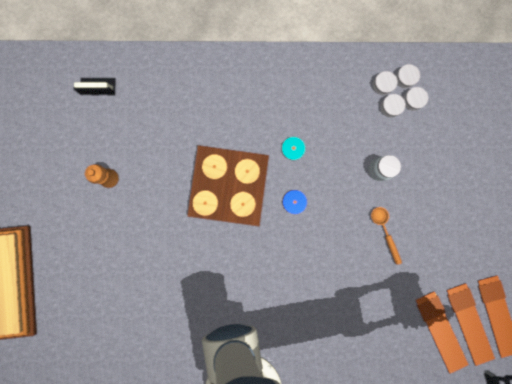

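View pics/wrist0.png

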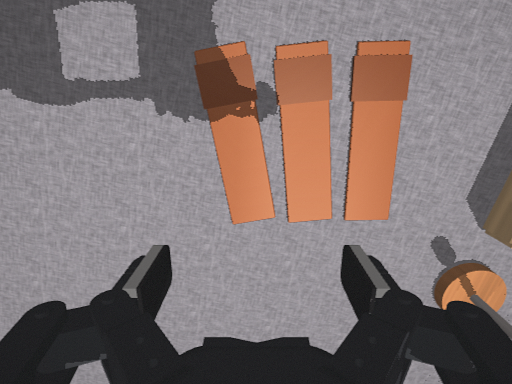

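The block is at top-camera (228,186), with the blue and turquoise decoys at (294,202) and (293,148). The mill is at (97,174), the jar at (386,167) and the spoon at (385,230). I'll enlarge the block.

```bash
python3 - <<'E'
import cv2
a=cv2.imread("pics/top0.png")[135:240,175:285]
b=cv2.imread("pics/scene0.png")[145:250,215:335]
cv2.imwrite("pics/topc.png",cv2.resize(a,None,fx=5.5,fy=5.5,interpolation=cv2.INTER_CUBIC))
cv2.imwrite("pics/scenec.png",cv2.resize(b,None,fx=5.5,fy=5.5,interpolation=cv2.INTER_CUBIC))
E
```

```text
(no output)
```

View pics/topc.png

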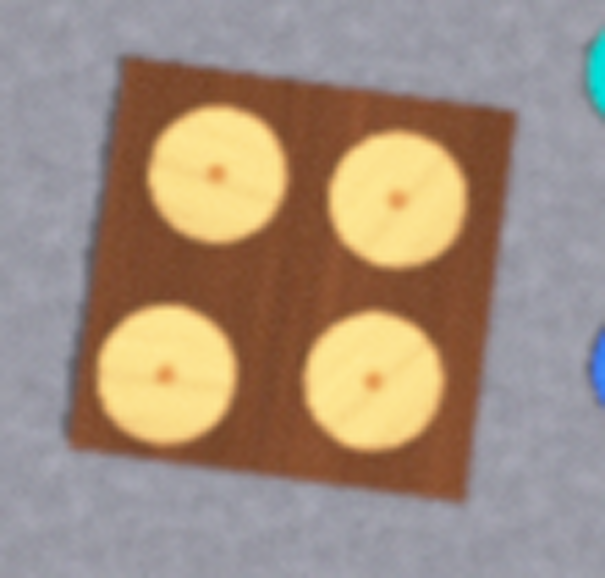

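View pics/scenec.png

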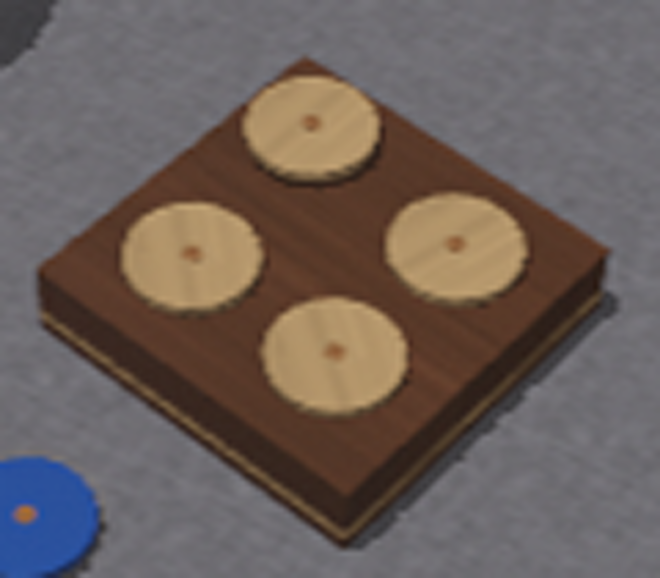

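```bash
cat > h.py <<'E'
import numpy as np
from workcell import *
def ray(n,uv,z,p=None):
    p=p or camera_params(n);K=p["mtx"];T=p["world_from_camera"]
    d=np.array([(uv[0]-K[0,2])/K[0,0],-(uv[1]-K[1,2])/K[1,1],-1]);d=T[:3,:3]@d
    return T[:3,3]+d*(z-T[2,3])/d[2]
def proj(n,P,p=None):
    p=p or camera_params(n);K=p["mtx"];T=p["world_from_camera"]
    c=T[:3,:3].T@(np.array(P)-T[:3,3]); return K[0,0]*c[0]/-c[2]+K[0,2],K[1,1]*-c[1]/-c[2]+K[1,2]
E
python3 - <<'E'
from h import *
t=lambda u,v:(175+u/5.5-.4,135+v/5.5-.4); s=lambda u,v:(215+u/5.5-.4,145+v/5.5-.4)
C=[ray("top",t(*c),.045) for c in [(122,58),(516,112),(466,500),(70,446)]]
m=np.mean(C,0);print("corners",np.round(C,4),m.round(4))
print([np.linalg.norm(C[i]-C[i-1]).round(4) for i in range(4)])
S=[ray("scene",s(*c),.045) for c in [(305,58),(608,250),(345,492),(40,268)]]
print("scene corners",np.round(S,4),np.mean(S,0).round(4))
e=(C[1]-C[0]+C[2]-C[3]);yaw=np.arctan2(e[1],e[0]);print("yaw",yaw)
def loc(P,m):
    d=P[:2]-m[:2];c,sn=np.cos(yaw),np.sin(yaw);return np.round([c*d[0]+sn*d[1],-sn*d[0]+c*d[1]],4)
for nm,a,b in [("TL",(216,174),(311,122)),("TR",(397,200),(455,244)),("BR",(373,381),(335,351)),("BL",(165,375),(192,254))]:
  # guess
  for z in (.053,.058):
    P=ray("top",t(*a),z);print(nm,z,P[:2].round(4),loc(P,m))
for i,b in enumerate([(311,122),(455,244),(335,351),(192,254)]):
    P=ray("scene",s(*b),.053);print("sc",P[:2].round(4),loc(P,np.mean(S,0)))
E
```

```text
corners [[ 0.6781  0.128   0.045 ]
 [ 0.6505 -0.0708  0.045 ]
 [ 0.4556 -0.0445  0.045 ]
 [ 0.4829  0.1523  0.045 ]] [0.5668 0.0413 0.045 ]
[np.float64(0.1967), np.float64(0.2007), np.float64(0.1968), np.float64(0.1987)]
scene corners [[ 0.4815  0.1528  0.045 ]
 [ 0.6775  0.1258  0.045 ]
 [ 0.6484 -0.0702  0.045 ]
 [ 0.4537 -0.0418  0.045 ]] [0.5653 0.0416 0.045 ]
yaw -1.7089475963372667
TL 0.053 [0.6181 0.0799] [-0.0453  0.0455]
TL 0.058 [0.6174 0.0795] [-0.0449  0.0448]
TR 0.053 [ 0.6049 -0.0105] [0.046  0.0449]
TR 0.058 [ 0.6043 -0.0104] [0.046  0.0442]
BR 0.053 [0.5145 0.0017] [ 0.0464 -0.0463]
BR 0.058 [0.5143 0.0017] [ 0.0464 -0.0465]
BL 0.053 [0.5178 0.1047] [-0.0561 -0.0573]
BL 0.058 [0.5175 0.1042] [-0.0556 -0.0575]
sc [0.5133 0.1091] [-0.0597 -0.0608]
sc [0.6162 0.0801] [-0.0451  0.0452]
sc [ 0.6037 -0.0094] [0.0452 0.0451]
sc [0.5138 0.002 ] [ 0.0464 -0.0456]
```

The bottom-left lid in the top view (169,203) sits at about (-57,-58) mm in block axes instead of (±46,±46). The other three fit their wells within 1 mm. That makes it the suspect, and I'll confirm by pressing. First I'll work out the moves.

```bash
cat >> h.py <<'E'
from scipy.spatial.transform import Rotation as R
yaw=-1.709;ctr=np.array([.566,.0415])
Rb=np.array([[np.cos(yaw),-np.sin(yaw)],[np.sin(yaw),np.cos(yaw)]])
u=Rb@np.array([1,1])/2**.5   # push dir inward
well=ctr+Rb@np.array([-.046,-.046])
lid=np.array([.5172,.1043])
def info(target=None,sgn=None):
    s=sense();q=R.from_rotvec(s["orientation"]);M=q.as_matrix()
    print("t",s["time"],"tcp",s["tool_pos"].round(4),"x",M[:,0].round(3),"y",M[:,1].round(3),"z",M[:,2].round(3),"F",s["contact_force"].round(2),"w",round(s["gripper_width"],3))
    if target is not None:
        print("offset mm",(M.T@(np.array(target)-s["tool_pos"])*1000).round(1))
    for sg in (1,-1):
        D=np.c_[[0,0,-1],np.r_[sg*u,0],np.cross([0,0,-1],np.r_[sg*u,0])]
        print("twist deg",sg,np.degrees(R.from_matrix(M.T@D).as_rotvec()).round(2))
E
python3 - <<'E'
from h import *
print(u,well)
for z in(.053,.058): print(proj("top",[*lid,z]),proj("scene",[*lid,z]))
info([*(lid-0.027*u),.11])
E
```

```text
[ 0.60295061 -0.79777852] [0.52677576 0.09339854]
(np.float64(204.73128297476862), np.float64(202.9850517941368)) (np.float64(271.3613548180943), np.float64(168.3868276171602))
(np.float64(204.56845695606148), np.float64(202.90309485479213)) (np.float64(271.4170990033597), np.float64(167.15312549268117))
t 0.15 tcp [ 0.1372 -0.5839  0.2304] x [-0.     0.001 -1.   ] y [0.973 0.229 0.   ] z [ 0.229 -0.973 -0.002] F [-1.02 -0.22  0.48] w 1.001
offset mm [ 121.3  516.4 -607.5]
twist deg 1 [ 6.614e+01 -8.000e-02  5.000e-02]
twist deg -1 [-1.1386e+02 -5.0000e-02 -9.0000e-02]
```

```bash
python3 - <<'E'
from h import *
br=np.array([.5145,.0017]); print(br-.035*u, lid-.035*u)
info([*(br-.035*u),.1])
E
```

```text
[0.49339673 0.02962225] [0.49609673 0.13222225]
t 0.15 tcp [ 0.1372 -0.5839  0.2304] x [-0.     0.001 -1.   ] y [0.973 0.229 0.   ] z [ 0.229 -0.973 -0.002] F [-1.02 -0.22  0.48] w 1.001
offset mm [ 131.2  487.1 -515.6]
twist deg 1 [ 6.614e+01 -8.000e-02  5.000e-02]
twist deg -1 [-1.1386e+02 -5.0000e-02 -9.0000e-02]
```

servo_tool --steps '[{"offset": [60,487,-516],"twist": [-113.9,0,0],"hand": 0.6},{"offset": [60,487,-516],"twist": [-113.9,0,0],"hand": 0.6},{"offset": [60,487,-516],"twist": [-113.9,0,0],"hand": 0.6},{"offset": [60,487,-516],"twist": [-113.9,0,0],"hand": 0.6},{"offset": [60,487,-516],"twist": [-113.9,0,0],"hand": 0.6},{"offset": [60,487,-516],"twist": [-113.9,0,0],"hand": 0.6},{"offset": [60,487,-516],"twist": [-113.9,0,0],"hand": 0.6},{"offset": [60,487,-516],"twist": [-113.9,0,0],"hand": 0.6},{"offset": [60,487,-516],"twist": [-113.9,0,0],"hand": 0.6},{"offset": [60,487,-516],"twist": [-113.9,0,0],"hand": 0.6}]'

```text
time: 0.98
tool_pos: [0.346, -0.2231, 0.1959]
orientation: [0.066, 1.569, -0.066]
contact_force: [1.6, -0.2, 0.2]
gripper_width: 0.398
```

```bash
python3 - <<'E'
from h import *
br=np.array([.5145,.0017])
info([*(br-.035*u),.09])
E
```

```text
t 0.9833 tcp [ 0.346  -0.2231  0.1959] x [ 0. -0. -1.] y [ 0.084  0.996 -0.   ] z [ 0.996 -0.084  0.   ] F [ 1.59 -0.23  0.18] w 0.398
offset mm [105.9 264.2 125.6]
twist deg 1 [ 1.3809e+02  2.0000e-02 -2.0000e-02]
twist deg -1 [-4.191e+01  1.000e-02  1.000e-02]
```

servo_tool --steps '[{"offset": [70,264,126],"twist": [-42,0,0],"hand": 0.6},{"offset": [70,264,126],"twist": [-42,0,0],"hand": 0.6},{"offset": [70,264,126],"twist": [-42,0,0],"hand": 0.6},{"offset": [70,264,126],"twist": [-42,0,0],"hand": 0.6},{"offset": [70,264,126],"twist": [-42,0,0],"hand": 0.6},{"offset": [70,264,126],"twist": [-42,0,0],"hand": 0.6},{"offset": [105,264,126],"twist": [-42,0,0],"hand": 0.6},{"offset": [105,264,126],"twist": [-42,0,0],"hand": 0.6},{"offset": [105,264,126],"twist": [-42,0,0],"hand": 0.6},{"offset": [105,264,126],"twist": [-42,0,0],"hand": 0.6}]'

```text
time: 1.82
tool_pos: [0.4938, 0.0274, 0.0894]
orientation: [-0.505, 1.515, 0.506]
contact_force: [-0.2, 0.3, -0.2]
gripper_width: 0.401
```

```bash
python3 - <<'E'
from h import *
import cv2
br=np.array([.5145,.0017])
info([*(br-.035*u),.07])
cv2.imwrite("pics/w1.png",read_camera("wrist")[:,:,::-1])
info()
E
```

```text
t 1.8167 tcp [0.4938 0.0274 0.0894] x [-0.004 -0.    -1.   ] y [-0.601  0.799  0.002] z [ 0.799  0.601 -0.003] F [-0.21  0.26 -0.16] w 0.401
offset mm [19.4  2.   1.1]
twist deg 1 [179.89  -0.21   0.31]
twist deg -1 [-0.11 -0.2  -0.13]
t 1.8667 tcp [0.4944 0.0265 0.091 ] x [-0.001 -0.    -1.   ] y [-0.6  0.8  0. ] z [ 0.8    0.6   -0.001] F [-0.19  0.86  0.53] w 0.403
twist deg 1 [ 1.7981e+02 -4.0000e-02  1.2000e-01]
twist deg -1 [-0.19 -0.08 -0.02]
```

View pics/w1.png

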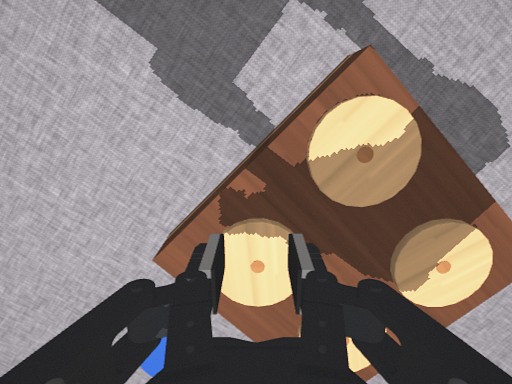

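The wrist view shows the fingers at (210,265) and (300,265) astride the seated lid's rim at (257,265). The displaced lid is at (364,152). Now I'll descend and press the seated lid for comparison.

servo_tool --steps '[{"offset": [30,3,1],"twist": [0,0,0],"hand": 0.6},{"offset": [33,3,1],"twist": [0,0,0],"hand": 0.6},{"offset": [35,3,1],"twist": [0,0,0],"hand": 0.6},{"offset": [35,3,1],"twist": [0,0,0],"hand": 0.6}]'

```text
time: 2.2
tool_pos: [0.4938, 0.0287, 0.0571]
orientation: [-0.503, 1.511, 0.502]
contact_force: [-0.4, -0.2, 0.2]
gripper_width: 0.4
```

servo_tool --steps '[{"offset": [1,0,0],"twist": [0,0,0],"hand": 0.6},{"offset": [2,0,0],"twist": [0,0,0],"hand": 0.6},{"offset": [2,0,0],"twist": [0,0,0],"hand": 0.6}]'

```text
time: 2.45
tool_pos: [0.4943, 0.0294, 0.0551]
orientation: [-0.503, 1.51, 0.503]
contact_force: [-0.4, -0.0, -0.3]
gripper_width: 0.398
```

servo_tool --steps '[{"offset": [0.5,0,0],"twist": [0,0,0],"hand": 0.6},{"offset": [1,0,0],"twist": [0,0,0],"hand": 0.6},{"offset": [1,0,0],"twist": [0,0,0],"hand": 0.6}]'

```text
time: 2.7
tool_pos: [0.4939, 0.0296, 0.0532]
orientation: [-0.503, 1.511, 0.503]
contact_force: [-0.1, 0.3, 0.2]
gripper_width: 0.406
```

servo_tool --steps '[{"offset": [0.5,0,0],"twist": [0,0,0],"hand": 0.6},{"offset": [1,0,0],"twist": [0,0,0],"hand": 0.6},{"offset": [1,0,0],"twist": [0,0,0],"hand": 0.6}]'

```text
time: 2.95
tool_pos: [0.4939, 0.0297, 0.0522]
orientation: [-0.504, 1.511, 0.503]
contact_force: [0.4, 0.3, 1.0]
gripper_width: 0.398
```

servo_tool --steps '[{"offset": [0.5,0,0],"twist": [0,0,0],"hand": 0.6},{"offset": [1,0,0],"twist": [0,0,0],"hand": 0.6},{"offset": [1,0,0],"twist": [0,0,0],"hand": 0.6}]'

```text
time: 3.2
tool_pos: [0.494, 0.0296, 0.0518]
orientation: [-0.504, 1.511, 0.503]
contact_force: [-1.4, 0.7, 5.1]
gripper_width: 0.403
```

```bash
python3 - <<'E'
from h import *
import cv2
info()
a=read_camera("scene")[130:260,205:345,::-1]
cv2.imwrite("pics/s2.png",cv2.resize(a,None,fx=5,fy=5,interpolation=cv2.INTER_CUBIC))
info()
E
```

```text
t 3.2 tcp [0.494  0.0296 0.0518] x [ 0.001  0.    -1.   ] y [-0.6  0.8 -0. ] z [0.8   0.6   0.001] F [-1.45  0.67  5.09] w 0.403
twist deg 1 [ 1.7976e+02  4.0000e-02 -5.0000e-02]
twist deg -1 [-0.24  0.03  0.02]
t 3.25 tcp [0.494  0.0297 0.0518] x [ 0.001  0.    -1.   ] y [-0.6  0.8 -0. ] z [0.8   0.6   0.001] F [-1.77  0.66  4.29] w 0.401
twist deg 1 [ 1.7976e+02  3.0000e-02 -5.0000e-02]
twist deg -1 [-0.24  0.03  0.02]
```

View pics/s2.png

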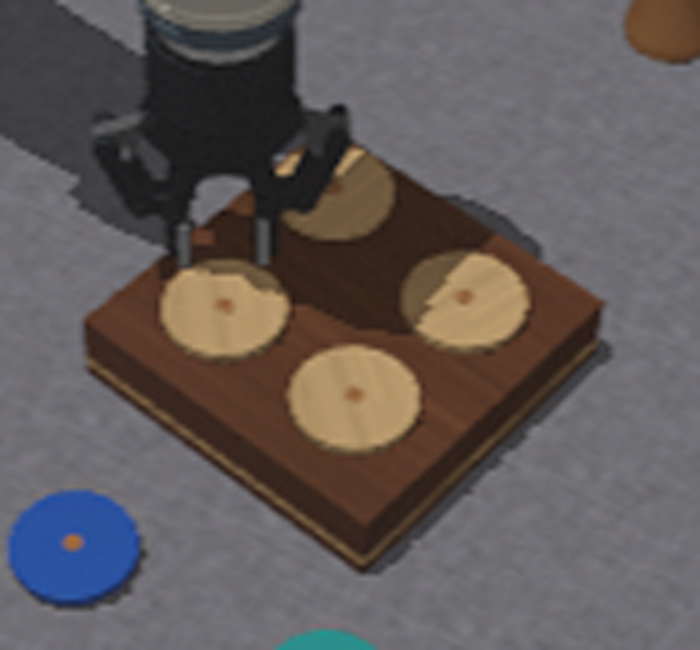

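The fingers are on the rim of the seated lid (crop 225,265). It stays rigid at z=0.052 m under 4 to 5 N, so this one is seated, and the fingertip height is calibrated at about TCP z. Now I'll lift and go to the suspect lid.

servo_tool --steps '[{"offset": [-25,0,0],"twist": [0,0,0],"hand": 0.6},{"offset": [-25,40,32],"twist": [0,0,0],"hand": 0.6},{"offset": [-25,75,60],"twist": [0,0,0],"hand": 0.6},{"offset": [-25,81,63],"twist": [0,0,0],"hand": 0.6},{"offset": [-18,81,63],"twist": [0,0,0],"hand": 0.6},{"offset": [-12,81,63],"twist": [0,0,0],"hand": 0.6},{"offset": [-12,81,63],"twist": [0,0,0],"hand": 0.6},{"offset": [-12,81,63],"twist": [0,0,0],"hand": 0.6}]'

```text
time: 3.92
tool_pos: [0.4951, 0.1311, 0.0619]
orientation: [-0.503, 1.514, 0.503]
contact_force: [-0.2, 1.5, -0.1]
gripper_width: 0.402
```

```bash
python3 - <<'E'
from h import *
import cv2
info([*(lid-.035*u),.058])
a=read_camera("scene")[130:260,205:345,::-1]
cv2.imwrite("pics/s3.png",cv2.resize(a,None,fx=5,fy=5,interpolation=cv2.INTER_CUBIC))
info()
E
```

```text
t 3.9167 tcp [0.4951 0.1311 0.0619] x [-0.002 -0.001 -1.   ] y [-0.599  0.801  0.001] z [ 0.801  0.599 -0.002] F [-0.24  1.5  -0.14] w 0.402
offset mm [3.9 0.3 1.5]
twist deg 1 [ 1.797e+02 -5.000e-02  2.000e-01]
twist deg -1 [-0.3  -0.13 -0.03]
t 3.9667 tcp [0.4955 0.1311 0.0626] x [-0.001 -0.001 -1.   ] y [-0.598  0.801  0.   ] z [ 0.801  0.598 -0.001] F [ 0.27  0.07 -0.38] w 0.398
twist deg 1 [ 1.7968e+02 -2.0000e-02  1.0000e-01]
twist deg -1 [-0.32 -0.07 -0.01]
```

View pics/s3.png

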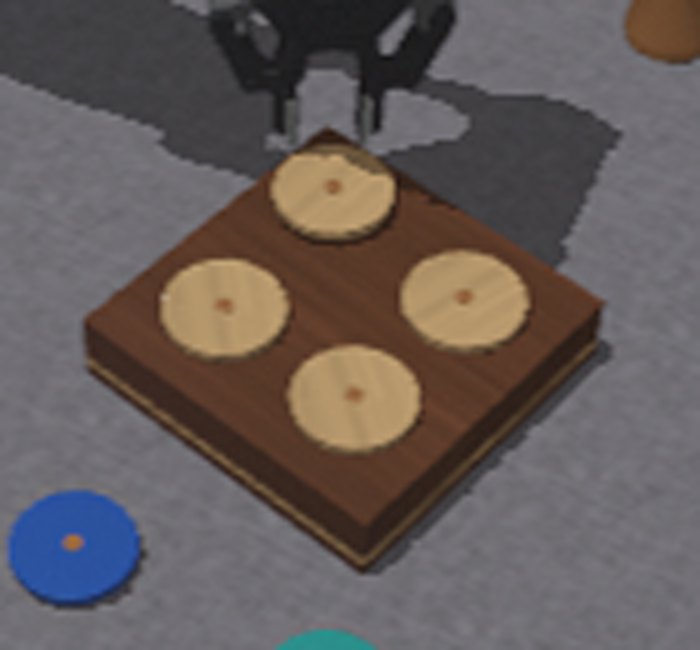

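The fingers hover just outside the suspect's rim (crop 290,140 and 370,135). I'll shift 4 mm inward and press down in 1 mm steps.

servo_tool --steps '[{"offset": [0,-4,1],"twist": [0,0,0],"hand": 0.6},{"offset": [3,-4,1],"twist": [0,0,0],"hand": 0.6},{"offset": [3,-4,1],"twist": [0,0,0],"hand": 0.6}]'

```text
time: 4.22
tool_pos: [0.4991, 0.1289, 0.0599]
orientation: [-0.503, 1.512, 0.502]
contact_force: [-0.6, 0.4, -0.6]
gripper_width: 0.404
```

servo_tool --steps '[{"offset": [0.5,0,0],"twist": [0,0,0],"hand": 0.6},{"offset": [1,0,0],"twist": [0,0,0],"hand": 0.6},{"offset": [1,0,0],"twist": [0,0,0],"hand": 0.6}]'

```text
time: 4.47
tool_pos: [0.4988, 0.1296, 0.0591]
orientation: [-0.503, 1.512, 0.503]
contact_force: [-0.4, -0.1, 0.1]
gripper_width: 0.401
```

servo_tool --steps '[{"offset": [0.5,0,0],"twist": [0,0,0],"hand": 0.6},{"offset": [1,0,0],"twist": [0,0,0],"hand": 0.6},{"offset": [1,0,0],"twist": [0,0,0],"hand": 0.6}]'

```text
time: 4.72
tool_pos: [0.4988, 0.1297, 0.0581]
orientation: [-0.504, 1.512, 0.504]
contact_force: [-0.1, 0.1, 0.8]
gripper_width: 0.402
```

servo_tool --steps '[{"offset": [0.5,0,0],"twist": [0,0,0],"hand": 0.6},{"offset": [1,0,0],"twist": [0,0,0],"hand": 0.6},{"offset": [1,0,0],"twist": [0,0,0],"hand": 0.6}]'

```text
time: 4.97
tool_pos: [0.4988, 0.1297, 0.0571]
orientation: [-0.503, 1.512, 0.504]
contact_force: [-0.2, -0.2, -0.0]
gripper_width: 0.398
```

servo_tool --steps '[{"offset": [0.5,0,0],"twist": [0,0,0],"hand": 0.6},{"offset": [1,0,0],"twist": [0,0,0],"hand": 0.6},{"offset": [1,0,0],"twist": [0,0,0],"hand": 0.6}]'

```text
time: 5.22
tool_pos: [0.4989, 0.1297, 0.0562]
orientation: [-0.503, 1.511, 0.504]
contact_force: [0.0, 1.6, 0.6]
gripper_width: 0.4
```

```bash
python3 - <<'E'
from h import *
import cv2
info([*(lid-.035*u),.058])
a=read_camera("scene")[130:260,205:345,::-1]
cv2.imwrite("pics/s4.png",cv2.resize(a,None,fx=5,fy=5,interpolation=cv2.INTER_CUBIC))
info()
E
```

```text
t 5.2167 tcp [0.4989 0.1297 0.0562] x [ 0.  0. -1.] y [-0.6  0.8  0. ] z [0.8 0.6 0. ] F [0.01 1.58 0.61] w 0.4
offset mm [-1.8  3.6 -0.7]
twist deg 1 [ 1.7977e+02 -1.0000e-02 -2.0000e-02]
twist deg -1 [-0.23  0.01 -0.01]
t 5.2667 tcp [0.4989 0.1298 0.0562] x [ 0.  0. -1.] y [-0.6  0.8  0. ] z [0.8 0.6 0. ] F [-0.45  0.85  1.23] w 0.4
twist deg 1 [ 1.7977e+02 -1.0000e-02 -2.0000e-02]
twist deg -1 [-0.23  0.01 -0.  ]
```

View pics/s4.png

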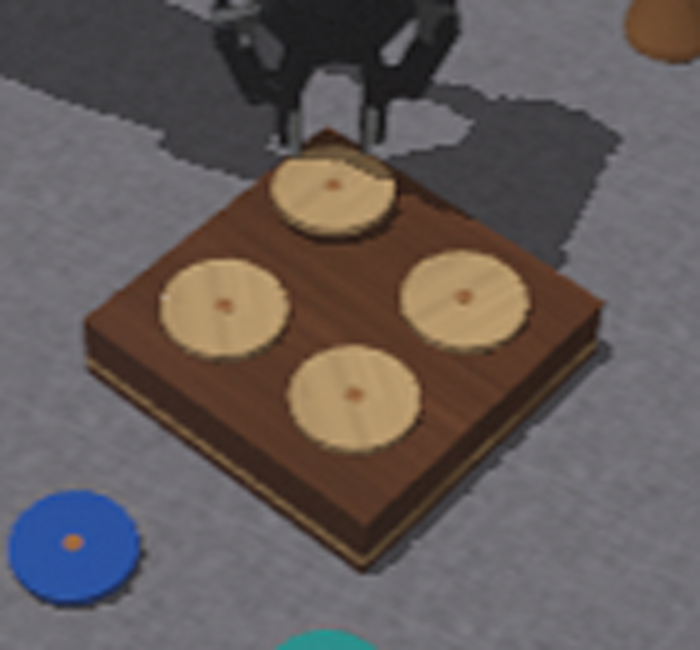

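The lid is tipping: its front edge rose from crop row 241 to 236, with the corner side going down under about 1 N. I'll press a little more until its rim meets the block.

servo_tool --steps '[{"offset": [0.5,0,0],"twist": [0,0,0],"hand": 0.6},{"offset": [1,0,0],"twist": [0,0,0],"hand": 0.6},{"offset": [1,0,0],"twist": [0,0,0],"hand": 0.6}]'

```text
time: 5.52
tool_pos: [0.4988, 0.1296, 0.055]
orientation: [-0.503, 1.512, 0.503]
contact_force: [0.4, 0.2, 1.5]
gripper_width: 0.4
```

servo_tool --steps '[{"offset": [0.5,0,0],"twist": [0,0,0],"hand": 0.6},{"offset": [1,0,0],"twist": [0,0,0],"hand": 0.6},{"offset": [1,0,0],"twist": [0,0,0],"hand": 0.6}]'

```text
time: 5.77
tool_pos: [0.4988, 0.1296, 0.054]
orientation: [-0.503, 1.512, 0.503]
contact_force: [0.3, 0.9, 0.2]
gripper_width: 0.404
```

```bash
python3 - <<'E'
from h import *
import cv2
info()
a=read_camera("scene")[130:260,205:345,::-1]
cv2.imwrite("pics/s5.png",cv2.resize(a,None,fx=5,fy=5,interpolation=cv2.INTER_CUBIC))
info()
E
```

```text
t 5.7667 tcp [0.4988 0.1296 0.054 ] x [-0.  0. -1.] y [-0.6  0.8  0. ] z [ 0.8  0.6 -0. ] F [0.3  0.93 0.22] w 0.404
twist deg 1 [ 1.7976e+02 -1.0000e-02  1.0000e-02]
twist deg -1 [-0.24 -0.   -0.  ]
t 5.8167 tcp [0.4988 0.1296 0.0541] x [-0. -0. -1.] y [-0.6  0.8  0. ] z [ 0.8  0.6 -0. ] F [-0.23  0.06 -0.3 ] w 0.4
twist deg 1 [ 1.7976e+02 -0.0000e+00  1.0000e-02]
twist deg -1 [-0.24 -0.01 -0.  ]
```

View pics/s5.png

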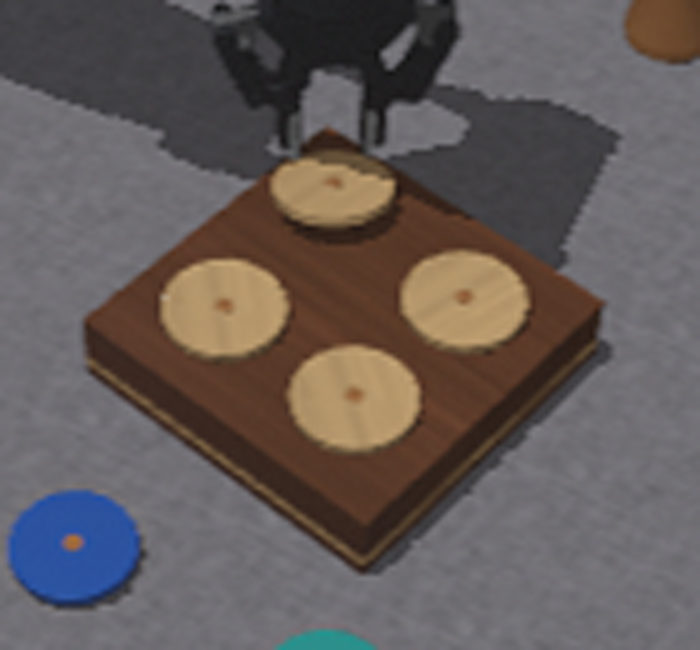

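It clearly rocks: the lid tips with its far edge well up (crop 335,225). Lid (169,203) in the top view is confirmed. I'll release slowly and back off towards the corner.

servo_tool --steps '[{"offset": [-1,0,0],"twist": [0,0,0],"hand": 0.6},{"offset": [-2,0,0],"twist": [0,0,0],"hand": 0.6},{"offset": [-4,0,0],"twist": [0,0,0],"hand": 0.6},{"offset": [-8,0,0],"twist": [0,0,0],"hand": 0.6},{"offset": [-14,0,0],"twist": [0,0,0],"hand": 0.6},{"offset": [-14,24,0],"twist": [0,0,0],"hand": 0.6},{"offset": [-14,24,0],"twist": [0,0,0],"hand": 0.6}]'

```text
time: 6.4
tool_pos: [0.4836, 0.1507, 0.0693]
orientation: [-0.503, 1.511, 0.505]
contact_force: [-0.6, -0.5, 0.4]
gripper_width: 0.401
```

```bash
python3 - <<'E'
from h import *
import cv2
a=read_camera("scene")[130:260,205:345,::-1]
cv2.imwrite("pics/s6.png",cv2.resize(a,None,fx=5,fy=5,interpolation=cv2.INTER_CUBIC))
a=read_camera("top")[135:240,175:285,::-1]
cv2.imwrite("pics/t6.png",cv2.resize(a,None,fx=5.5,fy=5.5,interpolation=cv2.INTER_CUBIC))
info([*(well-.065*u),.0475])
print(well-.065*u)
E
```

```text
t 6.5 tcp [0.4845 0.1492 0.0688] x [ 0.001  0.    -1.   ] y [-0.601  0.8   -0.001] z [0.8   0.601 0.001] F [-0.59 -0.54 -0.38] w 0.403
offset mm [21.3 -5.   0.1]
twist deg 1 [ 1.7983e+02  5.0000e-02 -7.0000e-02]
twist deg -1 [-0.17  0.04  0.03]
[0.48758397 0.14525415]
```

View pics/s6.png

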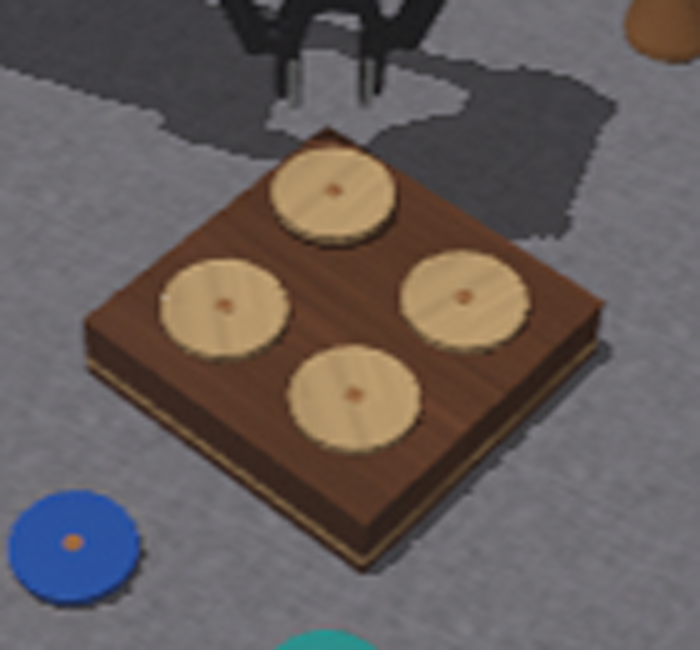

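View pics/t6.png

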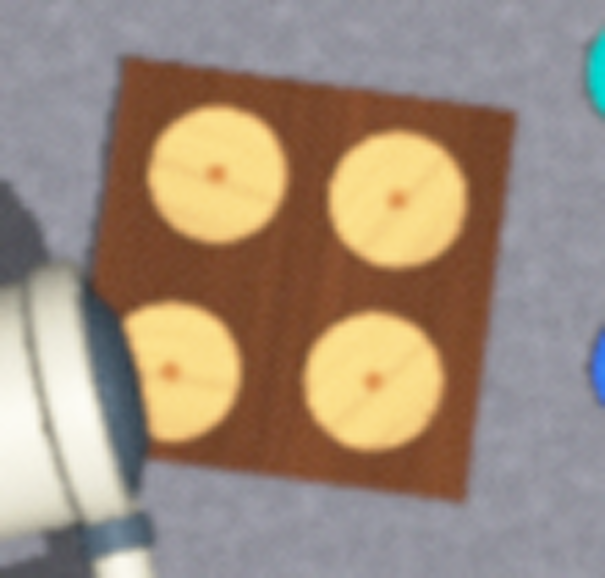

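The lid settled flat again, about 3 mm nearer its well (top crop 170,372). I'll lower outside its rim and push inward, along tool -y.

servo_tool --steps '[{"offset": [10,0,0],"twist": [0,0,0],"hand": 0.6},{"offset": [17,0,0],"twist": [0,0,0],"hand": 0.6},{"offset": [20.5,0,0],"twist": [0,0,0],"hand": 0.6},{"offset": [20.5,-5,0],"twist": [0,0,0],"hand": 0.6},{"offset": [20.5,-10,0],"twist": [0,0,0],"hand": 0.6},{"offset": [20.5,-12,0],"twist": [0,0,0],"hand": 0.6},{"offset": [20.5,-14,0],"twist": [0,0,0],"hand": 0.6},{"offset": [20.5,-15,0],"twist": [0,0,0],"hand": 0.6},{"offset": [20.5,-15,0],"twist": [0,0,0],"hand": 0.6}]'

```text
time: 7.25
tool_pos: [0.4938, 0.1366, 0.048]
orientation: [-0.503, 1.511, 0.503]
contact_force: [0.2, -0.4, -0.7]
gripper_width: 0.4
```

```bash
cat > look.py <<'E'
import sys
from h import *
import cv2
n=sys.argv[1]
a=read_camera("scene")[130:230,215:335,::-1]
cv2.imwrite(f"pics/s{n}.png",cv2.resize(a,None,fx=6,fy=6,interpolation=cv2.INTER_CUBIC))
info()
s=sense();d=s["tool_pos"][:2]-well;print("dist along",-(d@u)*1000,"lat",1000*(d@np.array([-u[1],u[0]])))
E
python3 look.py 7
```

```text
t 7.3 tcp [0.4937 0.1367 0.0479] x [ 0.  0. -1.] y [-0.599  0.8   -0.   ] z [0.8   0.599 0.   ] F [0.14 0.42 0.04] w 0.402
twist deg 1 [ 1.7975e+02  1.0000e-02 -3.0000e-02]
twist deg -1 [-0.25  0.02  0.01]
dist along 54.51298592844064 lat -0.289855287712874
```

View pics/s7.png

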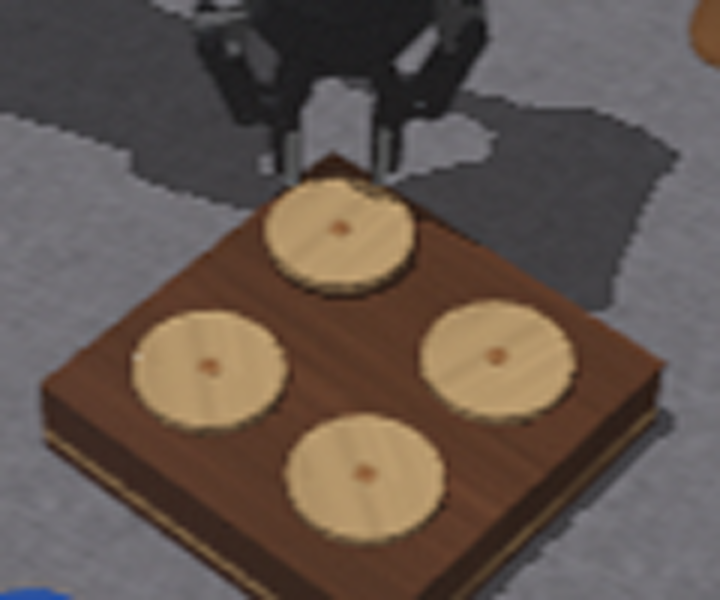

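The fingers are at the rim (crop 290,165 and 385,165) and the lid is still flat. Now I'll push slowly.

servo_tool --steps '[{"offset": [0,-1.5,0],"twist": [0,0,0],"hand": 0.6},{"offset": [0,-3,0],"twist": [0,0,0],"hand": 0.6},{"offset": [0,-4,0],"twist": [0,0,0],"hand": 0.6},{"offset": [0,-5,0],"twist": [0,0,0],"hand": 0.6},{"offset": [0,-6,0],"twist": [0,0,0],"hand": 0.6},{"offset": [0,-7,0],"twist": [0,0,0],"hand": 0.6},{"offset": [0,-8,0],"twist": [0,0,0],"hand": 0.6},{"offset": [0,-8,0],"twist": [0,0,0],"hand": 0.6}]'

```text
time: 7.97
tool_pos: [0.4984, 0.1303, 0.0477]
orientation: [-0.503, 1.512, 0.503]
contact_force: [-0.1, -0.0, -0.6]
gripper_width: 0.4
```

```bash
python3 look.py 8
```

```text
t 8.0167 tcp [0.4983 0.1303 0.0477] x [-0. -0. -1.] y [-0.6  0.8 -0. ] z [ 0.8  0.6 -0. ] F [-0.34  0.92  0.43] w 0.404
twist deg 1 [179.75   0.     0.  ]
twist deg -1 [-0.25 -0.    0.  ]
dist along 46.62041198090403 lat -0.4295691017453263
```

View pics/s8.png

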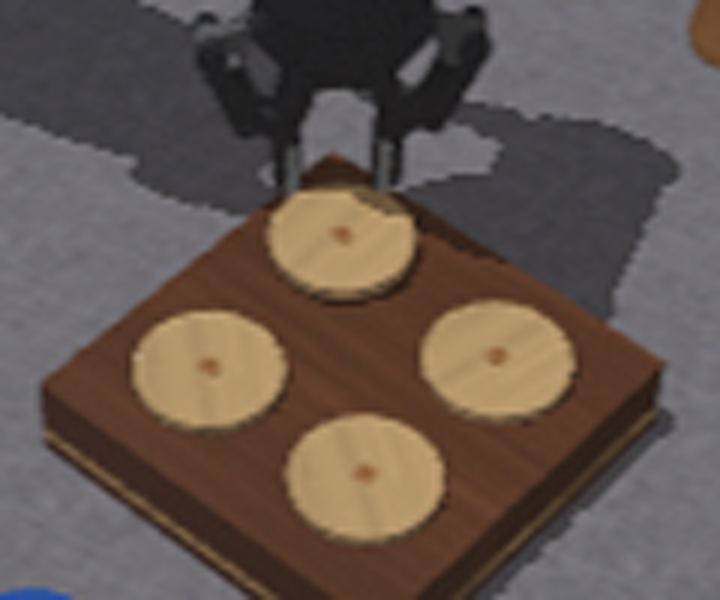

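The lid is sliding and still flat, with its centre moving from (340,228) to (343,235). I'll continue.

servo_tool --steps '[{"offset": [0,-1,0],"twist": [0,0,0],"hand": 0.6},{"offset": [0,-2,0],"twist": [0,0,0],"hand": 0.6},{"offset": [0,-3,0],"twist": [0,0,0],"hand": 0.6},{"offset": [0,-4,0],"twist": [0,0,0],"hand": 0.6},{"offset": [0,-5,0],"twist": [0,0,0],"hand": 0.6},{"offset": [0,-5,0],"twist": [0,0,0],"hand": 0.6}]'

```text
time: 8.52
tool_pos: [0.5014, 0.1263, 0.0477]
orientation: [-0.503, 1.512, 0.503]
contact_force: [0.3, 0.1, -0.8]
gripper_width: 0.401
```

```bash
python3 look.py 9
```

```text
t 8.5667 tcp [0.5013 0.1263 0.0477] x [ 0. -0. -1.] y [-0.599  0.8   -0.   ] z [ 0.8    0.599 -0.   ] F [-0.11 -0.26  0.41] w 0.401
twist deg 1 [179.75   0.     0.  ]
twist deg -1 [-0.25 -0.    0.  ]
dist along 41.60863992847314 lat -0.4433118527447094
```

View pics/s9.png

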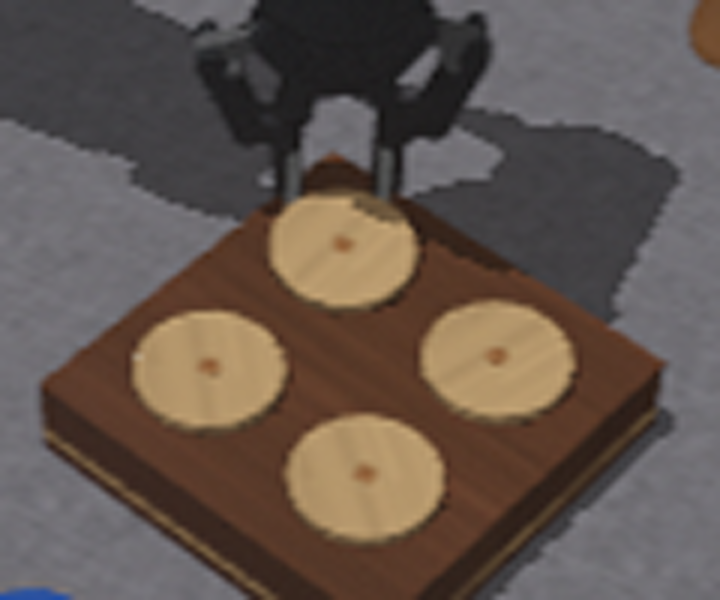

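```bash
python3 - <<'E'
from h import *
f=lambda P:((np.array(proj("scene",P))-[215,130]+.4)*6).round(1)
for k in range(0,8): 
  w=well-u*k*.001; print(k,f([*w,.053]),f([*w,.058]))
for a in [(.046,-.046),(-.046,.046),(.046,.046)]: print(f([*(ctr+Rb@np.array(a)),.053]))
E
```

```text
0 [345.1 255.4] [345.5 248. ]
1 [345.  253.8] [345.3 246.4]
2 [344.8 252.2] [345.1 244.8]
3 [344.6 250.6] [345.  243.3]
4 [344.5 249.1] [344.8 241.7]
5 [344.3 247.5] [344.7 240.1]
6 [344.2 245.9] [344.5 238.5]
7 [344.  244.3] [344.4 237. ]
[210.5 367. ]
[500.3 356.9]
[367.1 476. ]
```

The observed centre is (343,243.5) and home would be about (344,254), so the lid isn't fully home yet. I'll push further in small steps.

servo_tool --steps '[{"offset": [0,-0.7,0],"twist": [0,0,0],"hand": 0.6},{"offset": [0,-1.4,0],"twist": [0,0,0],"hand": 0.6},{"offset": [0,-2,0],"twist": [0,0,0],"hand": 0.6},{"offset": [0,-2,0],"twist": [0,0,0],"hand": 0.6}]'

```text
time: 8.9
tool_pos: [0.5025, 0.1247, 0.0477]
orientation: [-0.503, 1.511, 0.503]
contact_force: [-0.8, 0.8, -0.9]
gripper_width: 0.405
```

```bash
python3 look.py 10
```

```text
t 8.95 tcp [0.5025 0.1248 0.0477] x [-0.  0. -1.] y [-0.6  0.8  0. ] z [0.8 0.6 0. ] F [-0.22  0.05 -0.76] w 0.399
twist deg 1 [179.76  -0.    -0.  ]
twist deg -1 [-0.24  0.   -0.  ]
dist along 39.69171961935545 lat -0.4536767251956369
```

View pics/s10.png

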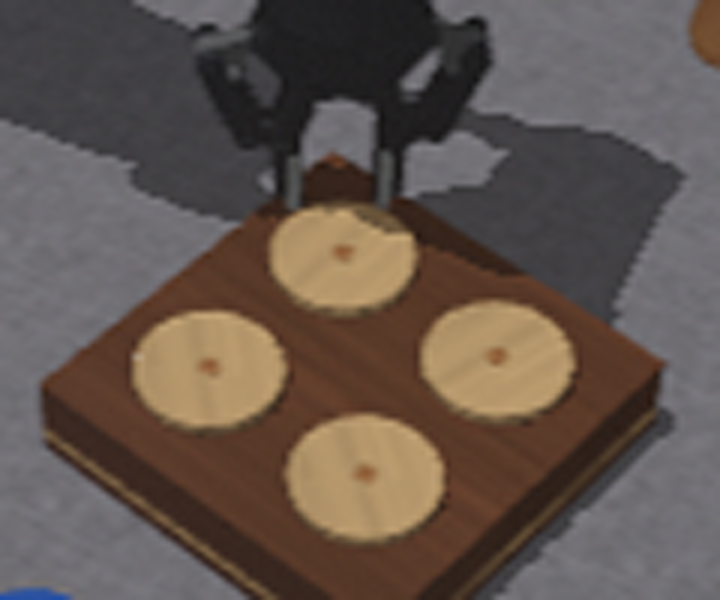

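The lid's centre jumped to (343,252) and its edge band now looks as thin as the others, so it appears to have dropped. I'll back off outward and up, then check from the cameras.

servo_tool --steps '[{"offset": [0,3,0],"twist": [0,0,0],"hand": 0.6},{"offset": [0,10,0],"twist": [0,0,0],"hand": 0.6},{"offset": [0,20,0],"twist": [0,0,0],"hand": 0.6},{"offset": [-15,25,0],"twist": [0,0,0],"hand": 0.6},{"offset": [-40,35,0],"twist": [0,0,0],"hand": 0.6},{"offset": [-60,70,0],"twist": [0,0,0],"hand": 0.6},{"offset": [-60,70,0],"twist": [0,0,0],"hand": 0.6},{"offset": [-60,70,0],"twist": [0,0,0],"hand": 0.6}]'

```text
time: 9.62
tool_pos: [0.4603, 0.1826, 0.1094]
orientation: [-0.506, 1.507, 0.506]
contact_force: [-0.1, -0.3, -0.4]
gripper_width: 0.405
```

```bash
python3 look.py 11; python3 - <<'E'
from h import *
import cv2
t=read_camera("top")[:,:,::-1]; cv2.imwrite("pics/topf.png",t)
cv2.imwrite("pics/t11.png",cv2.resize(t[135:240,175:285],None,fx=5.5,fy=5.5,interpolation=cv2.INTER_CUBIC))
cv2.imwrite("pics/w11.png",read_camera("wrist")[:,:,::-1])
E
```

```text
t 9.6667 tcp [0.4601 0.1816 0.1079] x [ 0.001  0.    -1.   ] y [-0.601  0.799 -0.001] z [0.799 0.601 0.001] F [-0.97  0.12  0.36] w 0.405
twist deg 1 [ 1.7988e+02  5.0000e-02 -9.0000e-02]
twist deg -1 [-0.12  0.05  0.03]
dist along 110.57608035536244 lat 0.04100190285520355
```

View pics/s11.png

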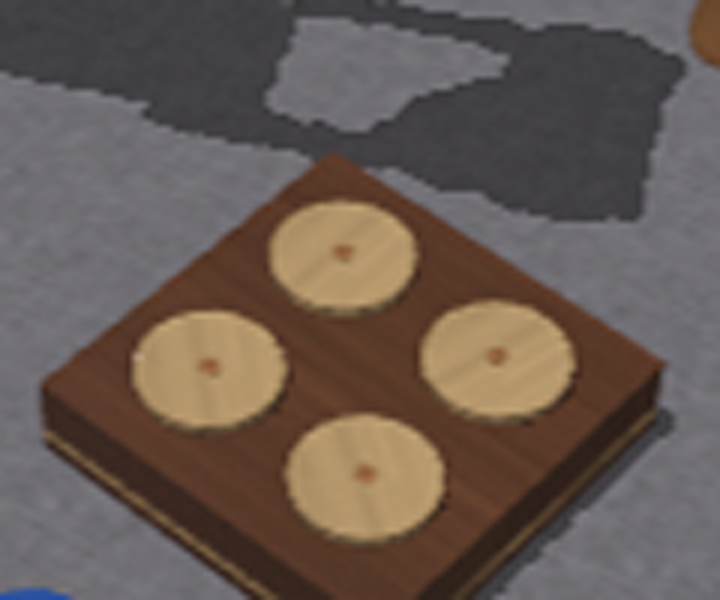

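View pics/t11.png

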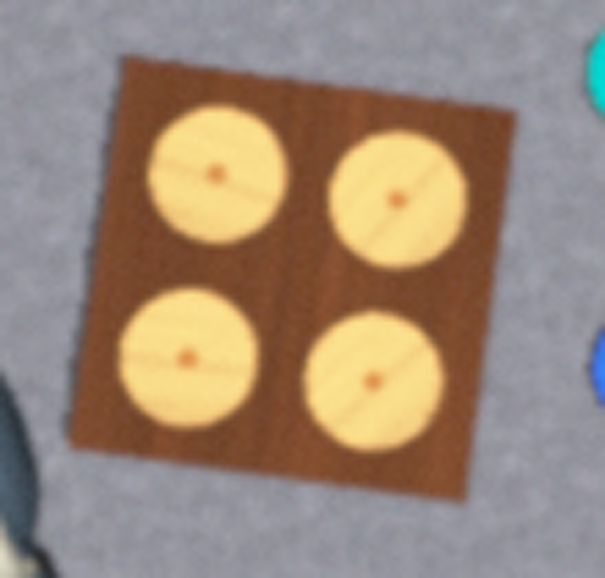

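View pics/w11.png

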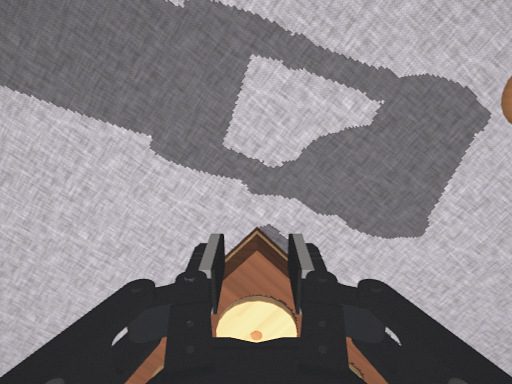

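```bash
python3 - <<'E'
from h import *
import cv2
for n,uv in (("top",(175+188/5.5-.4,135+357/5.5-.4)),("scene",(215+343/6-.4,130+252/6-.4))):
  for z in (.053,.058):
    P=ray(n,uv,z);print(n,z,P.round(4),"block mm",(Rb.T@(P[:2]-ctr)*1000).round(1))
info([*(well-.037*u),.058])
a=cv2.imread("pics/topf.png");b=cv2.imread("pics/top0.png")
d=cv2.absdiff(a,b).max(2)
for nm,(x,y) in dict(mill=(97,174),jar=(386,167),spoon=(385,230),blue=(294,202),turq=(293,148)).items(): print(nm,d[y-22:y+22,x-22:x+22].max())
E
```

```text
top 0.053 [0.5266 0.0933 0.053 ] block mm [-45.9 -46.1]
top 0.058 [0.5264 0.0929 0.058 ] block mm [-45.5 -46.3]
scene 0.053 [0.5248 0.0946 0.053 ] block mm [-47.  -48.1]
scene 0.058 [0.5272 0.0906 0.058 ] block mm [-43.3 -45.2]
t 9.7667 tcp [0.46   0.1805 0.1064] x [-0.002 -0.001 -1.   ] y [-0.6  0.8  0. ] z [ 0.8    0.6   -0.002] F [ 0.26 -0.22 -0.66] w 0.402
offset mm [ 48.4 -72.8   1.1]
twist deg 1 [ 1.7977e+02 -2.0000e-02  1.6000e-01]
twist deg -1 [-0.23 -0.1  -0.02]
mill 17
jar 13
spoon 13
blue 13
turq 18
```

The top view puts the lid at (-45.9,-46.1), which is on its well. The scene view can't settle the height within its error, so I'll press its rim gently to check.

servo_tool --steps '[{"offset": [20,-40,1],"twist": [0,0,0],"hand": 0.6},{"offset": [30,-74,1],"twist": [0,0,0],"hand": 0.6},{"offset": [35,-76,1],"twist": [0,0,0],"hand": 0.6},{"offset": [42,-76,1],"twist": [0,0,0],"hand": 0.6},{"offset": [46,-76,1],"twist": [0,0,0],"hand": 0.6},{"offset": [46,-76,1],"twist": [0,0,0],"hand": 0.6},{"offset": [46,-76,1],"twist": [0,0,0],"hand": 0.6}]'

```text
time: 10.35
tool_pos: [0.5063, 0.1212, 0.0614]
orientation: [-0.504, 1.512, 0.504]
contact_force: [1.2, 0.6, -0.6]
gripper_width: 0.402
```

servo_tool --steps '[{"offset": [1,0,0],"twist": [0,0,0],"hand": 0.6},{"offset": [2,0,0],"twist": [0,0,0],"hand": 0.6},{"offset": [2,0,0],"twist": [0,0,0],"hand": 0.6}]'

```text
time: 10.6
tool_pos: [0.5068, 0.1211, 0.0601]
orientation: [-0.504, 1.511, 0.504]
contact_force: [-0.2, -0.3, 0.4]
gripper_width: 0.399
```

servo_tool --steps '[{"offset": [1,0,0],"twist": [0,0,0],"hand": 0.6},{"offset": [2,0,0],"twist": [0,0,0],"hand": 0.6},{"offset": [2,0,0],"twist": [0,0,0],"hand": 0.6}]'

```text
time: 10.85
tool_pos: [0.5068, 0.1207, 0.0575]
orientation: [-0.504, 1.512, 0.504]
contact_force: [-0.8, 0.4, -0.3]
gripper_width: 0.396
```

servo_tool --steps '[{"offset": [1,0,0],"twist": [0,0,0],"hand": 0.6},{"offset": [2,0,0],"twist": [0,0,0],"hand": 0.6},{"offset": [2,0,0],"twist": [0,0,0],"hand": 0.6}]'

```text
time: 11.1
tool_pos: [0.5067, 0.1206, 0.0554]
orientation: [-0.503, 1.512, 0.503]
contact_force: [-0.1, -0.2, 0.7]
gripper_width: 0.399
```

servo_tool --steps '[{"offset": [0.5,0,0],"twist": [0,0,0],"hand": 0.6},{"offset": [1,0,0],"twist": [0,0,0],"hand": 0.6},{"offset": [1,0,0],"twist": [0,0,0],"hand": 0.6}]'

```text
time: 11.35
tool_pos: [0.5068, 0.1206, 0.0546]
orientation: [-0.503, 1.512, 0.503]
contact_force: [-0.3, -0.5, -0.0]
gripper_width: 0.399
```

servo_tool --steps '[{"offset": [0.5,0,0],"twist": [0,0,0],"hand": 0.6},{"offset": [1,0,0],"twist": [0,0,0],"hand": 0.6},{"offset": [1,0,0],"twist": [0,0,0],"hand": 0.6}]'

```text
time: 11.6
tool_pos: [0.5068, 0.1206, 0.0536]
orientation: [-0.503, 1.512, 0.503]
contact_force: [1.5, 0.2, -0.0]
gripper_width: 0.401
```

servo_tool --steps '[{"offset": [0.5,0,0],"twist": [0,0,0],"hand": 0.6},{"offset": [1,0,0],"twist": [0,0,0],"hand": 0.6},{"offset": [1,0,0],"twist": [0,0,0],"hand": 0.6}]'

```text
time: 11.85
tool_pos: [0.5068, 0.1206, 0.0525]
orientation: [-0.503, 1.512, 0.503]
contact_force: [0.3, 0.4, -0.2]
gripper_width: 0.4
```

servo_tool --steps '[{"offset": [0.5,0,0],"twist": [0,0,0],"hand": 0.6},{"offset": [0.8,0,0],"twist": [0,0,0],"hand": 0.6},{"offset": [0.8,0,0],"twist": [0,0,0],"hand": 0.6}]'

```text
time: 12.1
tool_pos: [0.5069, 0.1206, 0.0521]
orientation: [-0.503, 1.511, 0.503]
contact_force: [-1.6, -0.1, 1.7]
gripper_width: 0.401
```

```bash
python3 look.py 12
```

```text
t 12.15 tcp [0.5069 0.1206 0.0521] x [ 0.  0. -1.] y [-0.6  0.8 -0. ] z [0.8 0.6 0. ] F [-0.93 -0.07  1.46] w 0.398
twist deg 1 [ 1.7976e+02  1.0000e-02 -2.0000e-02]
twist deg -1 [-0.24  0.01  0.  ]
dist along 33.71475217071537 lat 0.5766682801985459
```

View pics/s12.png

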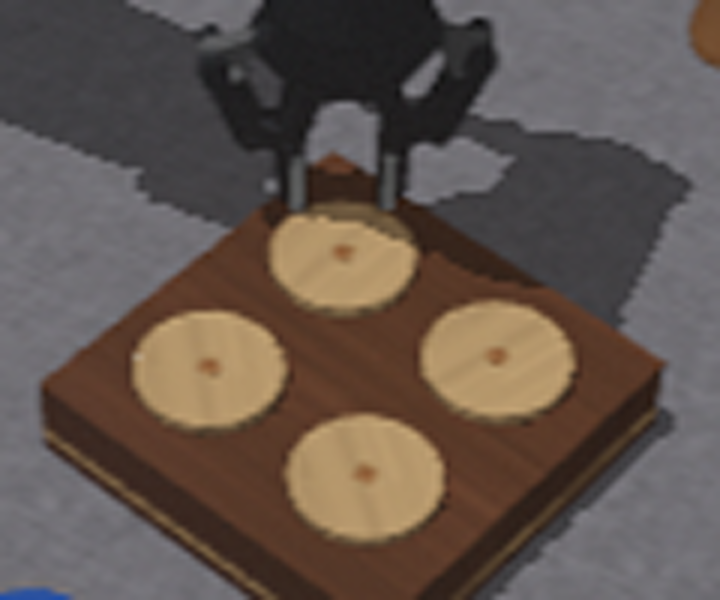

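It makes firm contact at z=0.052, the same height as the seated lid, with about 1.6 N and no tilt. The lid is seated, so I'll lift away.

servo_tool --steps '[{"offset": [-3,0,0],"twist": [0,0,0],"hand": 0.6},{"offset": [-20,0,0],"twist": [0,0,0],"hand": 0.6},{"offset": [-60,10,0],"twist": [0,0,0],"hand": 0.6},{"offset": [-90,60,0],"twist": [0,0,0],"hand": 0.6},{"offset": [-90,70,0],"twist": [0,0,0],"hand": 0.6},{"offset": [-90,70,0],"twist": [0,0,0],"hand": 0.6},{"offset": [-90,70,0],"twist": [0,0,0],"hand": 0.6},{"offset": [-90,70,0],"twist": [0,0,0],"hand": 0.6}]'

```text
time: 12.82
tool_pos: [0.4649, 0.1763, 0.1412]
orientation: [-0.504, 1.512, 0.503]
contact_force: [0.3, -0.6, 0.3]
gripper_width: 0.4
```

```bash
python3 look.py 13
```

```text
t 12.8667 tcp [0.4648 0.1759 0.1407] x [-0.001 -0.001 -1.   ] y [-0.599  0.801  0.   ] z [ 0.801  0.599 -0.002] F [-0.09 -0.38 -0.82] w 0.397
twist deg 1 [ 1.7974e+02 -1.0000e-02  1.6000e-01]
twist deg -1 [-0.26 -0.1  -0.01]
dist along 103.21031616306405 lat 0.3474783668279189
```

View pics/s13.png

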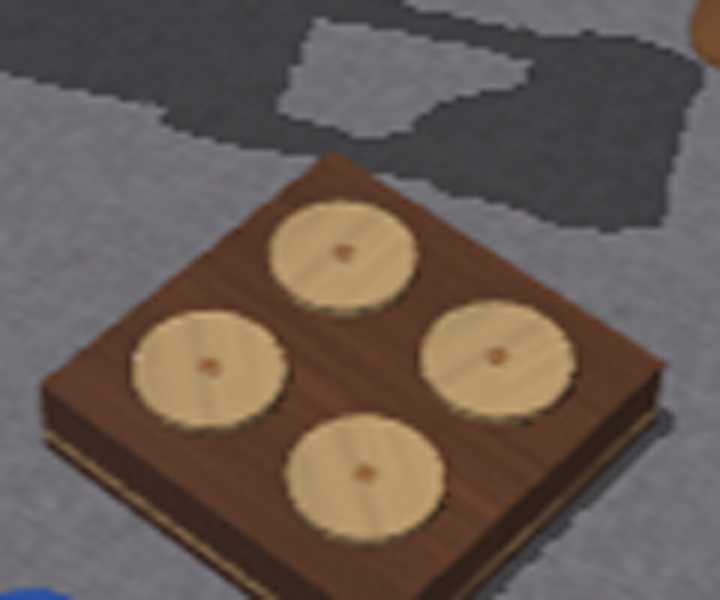

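All four lids lie flat in a regular square, with the mended lid's centre at (343,252). The arm is clear.

```bash
python3 -c "from workcell import *; print(sign_off())"
```

```text
the job is handed in; nothing more can be done
None
```

The lid that was out is now down in its well and flat like the others. I handed the job in at about 12.9 s of the 48 s allowed.

- **Finding it:** I pressed the rim of one seated lid, which stayed rigid at z = 0.052 m. That press read 4–5 N, a little over the 1–4 N I was aiming for. I then pressed the lid that looked displaced in the pictures, and it tipped clearly under about 1 N. The other two lids I judged by camera only; both sat within about 2 mm of their wells.
- **Seating it:** I pushed that lid inward along the diagonal with both fingertips until it dropped. No lid was lifted.
- **Last checks:**
    - The top camera puts the lid at (-45.9, -46.1) mm in block axes, against (-46, -46) for its well.
    - A second press on its rim met firm contact at the same height as the seated lid, at about 1.6 N with no rocking.
    - In the top view after the push, the mill, jar, spoon and the two look-alikes showed only noise-level change.
- **Disagreement:** the scene camera placed the lid 1–2 mm off and could not fix its height on its own, which is why I pressed it again.

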